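# Load the kit carrier: stack the boxes and swing the handle over them

## Task

Make the reagent kit ready to carry. Take the medium box out of the black organiser and lay it on the large box in the carrier, then put the small box on the medium one: each lies flat, lid up, its foot fully down inside the raised rim of the lid below. Set the boxes down without dropping them, swing the carrying handle upright over the stack as far as it goes, and leave everything else on the worktop where it is.

Things in the scene. Friction and masses are not known exactly. Their poses are not given: they have to be found in the camera images.
- carrier: Fixed aluminium tray, 105 x 149 mm outside, rim 16 mm high; the large box has 2 mm to spare all round. Origin on the worktop under its centre; x across (105 mm), y along (149 mm), z up. The handle pivots on brackets at the two y ends, on an axis along y 20 mm above the worktop, through x = 0. There is bare worktop beside it, on the side away from the organiser, to stand a box on.
- handle (a joint): Carrier's handle, a steel rod loop: 0 = upright against its stop, positive = folded to the carrier's +x, away from the robot (1.15 to 1.35 at the start). Stiff hinge: it stays where left; about 4 N at the grip moves it. Its hold-down bar, radius 5 mm, 120 mm from the axis, passes 5 mm above the finished stack. Side arms 81 mm either side of centre.
- handle_grip (a point): Middle of the handle's black hand grip, a round sleeve 18 mm thick and 96 mm long, parallel to the carrier's y, 158 mm from the hinge axis, 38 mm beyond the hold-down bar.
- large_box: Grey box, white lid, lying lid up in the carrier, loose: 96 (x) x 140 (y) x 44 mm (z) to the lid's deck. Origin at the centre of its underside, 4 mm above the worktop; z up. Rim on the lid: 5.5 mm high, 3 mm thick, inside 66 (x) x 104 (y) mm, centred: 4 mm to spare each way round the medium box's foot. About 0.6 kg.
- medium_box: Grey box, white lid: 66 (x) x 104 (y) x 42 mm (z) to the deck. Origin: centre of underside; z out of the lid. Starts standing on its -y end in the organiser's rear bay (floor 3 mm), +y (clasp) up, lid 5 to 15 mm from the tall back wall. Foot inset 4 mm, 5 mm high. Rim on lid 5.5 mm high, 3 mm thick, inside 46 x 74 mm. 0.28 kg. Stands steadily on its end on the worktop too.
- small_box: Grey box, white plain stepped lid: 46 (x) x 74 (y) x 40 mm (z); the top 4 mm is 4 mm narrower all round. Origin at the centre of its underside; z up, lying lid up on the worktop. Foot inset 4 mm, 5 mm high: 4 mm to spare each way inside the medium box's rim. About 0.15 kg.
- organiser: Fixed open black plastic caddy, 231 (x) x 175 (y) x 118 mm. Origin on the worktop under its centre. Its rear bay, x = -39 to 107 mm, y = -79 to 79 mm, is bounded by a wall 71 mm high at -x and walls up to 117 mm at +x (the tall back) and at the sides. The front bay holds a pack of wipes.
- timer: Bystander: white timer, 62 x 68 mm, standing; origin under it.
- petri_dish: Bystander: lower of two stacked petri dishes, 60 mm across, 15 mm each; origin under it.
- marker: Bystander: marker pen 125 mm long lying in front of the carrier.
- cup: Bystander: lidded sample cup, 66 mm across, 105 mm high; origin under it.
- jar: Bystander: lidded sample jar, 63 mm across, 98 mm high; origin under it.
- tweezers: Bystander: steel tweezers 138 mm long, lying beside the carrier.

How it is judged:
By the outcome, as a careful person would: the job done as asked, in the order asked, and still so for the second after the job is handed in, with the robot touching nothing.
It also fails if it takes over 72 s, if anything falls off the work surface, if the arm or the gripper's body presses on something with over 40 N, if the wrist force passes 120 N, or if a joint passes its speed limit or range.

## Robot

A 6-joint arm with a two-finger parallel gripper is mounted at the origin on a cart in front of the work surface, level with it; the furniture and walls round the work are solid. World frame = base frame: x ahead of the robot, y to its left, z up, the work surface at z = 0. Lengths are in mm, angles in rad, forces in N, time in s.
With the tool pointing down it reaches from about 300 to 775 mm from the base axis. Payload 14.6 kg.
Tool frame: the origin (TCP) lies at the very end of the fingers, on their centre line; the grasp point (between the pads) lies 19 mm behind it; z points along the fingers, y is the line along which they close (so a half turn about z gives the same grasp; the last joint's range is limited). The gripper opens to 94 mm and grips with 3 to 60 N. Pads are 16 mm wide; open, the fingers measure 119 mm over their backs; the gripper's body (75 mm by 177 mm) begins 78 mm behind the grasp point.
Start: joints at [1.178, 0.3, 1.521, -0, 1.321, -0.067], TCP at [176.034, 521.058, 205.446] pointing down, gripper open.
Joint ranges: [-3.03, 3.03], [-0.79, 2.21], [0.23, 2.52], [-1.04, 4.18], [0, 3.07], [-2.55, 2.55]. Speed limits (rad/s): [2.22, 2.22, 2.57, 3.14, 3.14, 3.14].

## Interface

Orientations are given as [roll, pitch, yaw] about the fixed x, y, z axes, in that order (R = Rz(yaw) Ry(pitch) Rx(roll)).
In Python, from rig import robot, grab_frame gives the robot as it stands (robot), with the cameras as plain functions.
- The arm moves only by the tool jog_arm, called after "Emit:" as name(argument=value, ...) on one line, values as JSON. Schema: {"type":"object","properties":{"steps":{"type":"array","items":{"type":"object","properties":{"jaw":{"type":"number"},"pos":{"type":"array","items":{"type":"number"},"minItems":3,"maxItems":3},"r":{"type":"array","items":{"type":"number"},"minItems":3,"maxItems":3}},"additionalProperties":false,"required":["jaw"]},"minItems":1,"maxItems":12},"squeeze":{"type":"number"},"only":{"type":"string"},"quiet":{"type":"boolean"},"lines":{"type":"string"}},"required":["steps"],"additionalProperties":false}. steps is a list of rows, 1 to 12 of them, each an object with the fields jaw (the finger opening in mm), pos (a list: dx, dy, dz in mm), r (a list: a rotation vector rx, ry, rz in rad); a field left out counts as zero (the opening has to be given); each row is the pose to reach, as a shift and turn from the pose commanded when the call began, along the tool's axes at that moment; what a row does not reach only later rows make up. A row lasts 1/8 s, in which the tool goes at most 62.5 mm and 0.188 rad, less where a joint would pass 70% of its speed; a pose out of reach is approached as far as the arm can. The fingers move at their own pace and stop on an object; squeeze is the grip in N (left out, the last holds). Time passes only in rows, so rows that do not move let the fingers close. The tool returns the time, the measured TCP pose, the force, the opening and the grip force at its end. only (a regular expression) keeps the lines of the reply that match it, lines (a string "A,B") keeps lines A to B, and quiet returns only ok. Input that does not fit is refused with a message, and nothing moves.
- robot.observe(): the state, without advancing time (a new reading comes with each control period).
- grab_frame(name): name is "scene" or "top" or "wrist"; returns a dict with "color" (480x640x3 uint8, red, green, blue), "fx", "fy", "cx", "cy" (pixels), "R" (3x3) and "t" (3): a world point X has camera coordinates R X + t. Camera axes: x right, y down, z forward; pixel columns grow to the right and rows downward; lengths in mm; the calibration is good to about 2 mm. A picture is of the moment at which its call begins. There is no depth.
- robot.sign_off(): hands the job in; it is judged then, once.
The state is a dict: "clock": time; "joint_positions": joint angles; "dq": joint speeds; "effort": joint torques, N m; "ee_pos": TCP position; "orientation": TCP orientation; "contact_force": force on the tool from outside, world axes, zero at the start; "wrist_torque": the same for the moment, N m; "finger_gap": finger opening in mm; "grip_force": force on a finger pad.
Only numpy, scipy, OpenCV 4.12 (cv2) and the standard library are available. Lean on these libraries where they do the work, as an engineer would, in place of code of your own. Each camera call takes 0.05 s, during which the arm holds its last target. There are 200 camera calls.

## Working session

There is one attempt and no reset: what is moved stays moved. The work goes in short steps, Python scripts to look and compute and a tool call to move; the robot and the scene stay as the last step left them, time stands still between calls to the robot, and variables do not carry over. Pictures are saved under pics/ and viewed, at most 10 in all, crops included, and the job is handed in when it is done.

```bash
ls; mkdir -p pics; python3 - <<'E'
from rig import robot, grab_frame
import cv2,json
for n in ["scene","top","wrist"]:
    f=grab_frame(n); cv2.imwrite(f"pics/{n}0.png",f["color"][:,:,::-1])
    print(n,f["fx"],f["cx"],f["cy"],f["R"],f["t"])
print(robot.observe())
E
```

```text
pics
rig.py
scene 480.9310576342979 318.1298707996949 239.3346222833839 [[ 0.86818526 -0.49570692 -0.02300032]
 [-0.32901819 -0.54031031 -0.77447518]
 [ 0.37148539  0.67995545 -0.63218604]] [-435.31938883  260.24735856 1227.32648012]
top 486.16166406460815 321.3338492717604 239.10968339626143 [[ 0.01608835 -0.9996291   0.02197343]
 [-0.9975267  -0.01755062 -0.06806219]
 [ 0.06842259 -0.02082408 -0.99743907]] [ -25.08959093  520.21463211 1343.32319695]
wrist 341.4260707621078 316.4880665765168 240.148255344131 [[ 0.31966936  0.94752842 -0.00117776]
 [ 0.9198259  -0.31002446  0.24042703]
 [ 0.22744631 -0.07794049 -0.9706665 ]] [-549.5204646   -24.47614389  390.51574974]
{'clock': 0.15, 'joint_positions': array([ 1.17839522e+00,  3.00302330e-01,  1.52142080e+00, -5.49485337e-06,
        1.32069767e+00, -6.66157128e-02]), 'dq': array([-0.00068963, -0.00154893, -0.00183437, -0.00098904, -0.00111648,
        0.00088   ]), 'effort': array([ 1.71133153e-03, -5.31960046e+01, -3.52822888e+01,  7.08348420e-02,
        2.36638676e-02, -9.53233575e-05]), 'ee_pos': array([175.96768441, 520.88736871, 205.04671343]), 'orientation': array([-3.14076598e+00, -4.98162661e-05,  2.81580860e+00]), 'contact_force': array([ 0.0590133 ,  0.27296229, -0.10637294]), 'wrist_torque': array([0.0066451 , 0.03180487, 0.0504642 ]), 'grip_force': 0.0, 'finger_gap': 93.81021453743504}
```

View pics/scene0.png

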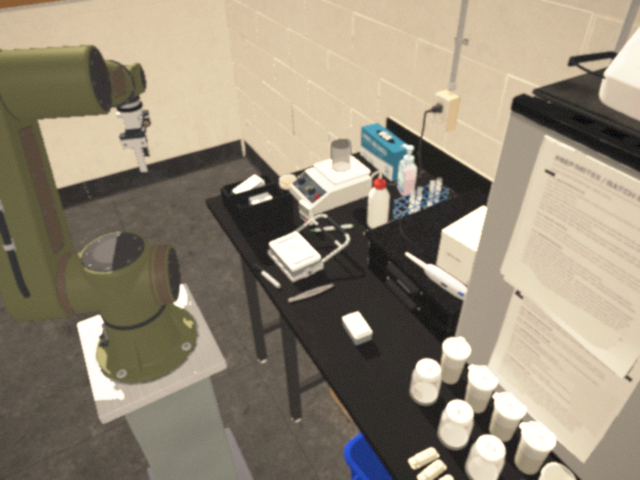

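View pics/top0.png

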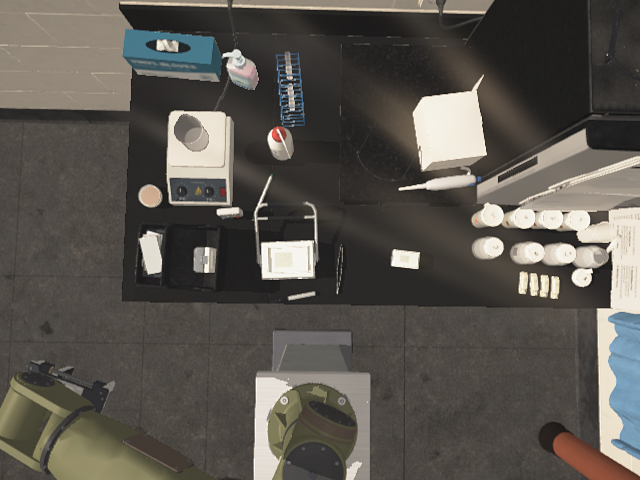

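The scene view shows the arm at left, the carrier with its white-lidded large box near (295,253), and the small box near (357,328). The top view shows the carrier near (287,260) with its handle folded up-image, the medium box end near (205,260) in the organiser, and the small box near (405,259).

```bash
cat > h.py <<'E'
import numpy as np,cv2
from rig import robot, grab_frame
from scipy.spatial.transform import Rotation as Ro
def ray(f,uv):
    d=np.c_[(np.atleast_2d(uv)-[f["cx"],f["cy"]])/[f["fx"],f["fy"]],np.ones(len(np.atleast_2d(uv)))]
    R=np.array(f["R"]); return -R.T@np.array(f["t"]),d@R
def plane(f,uv,z):
    c,d=ray(f,uv); return c+d*((z-c[2])/d[:,2])[:,None]
def tri(fs,uvs):
    A=np.zeros((3,3));b=np.zeros(3)
    for f,uv in zip(fs,uvs):
        c,d=ray(f,uv);d=d[0]/np.linalg.norm(d[0]);P=np.eye(3)-np.outer(d,d);A+=P;b+=P@c
    return np.linalg.solve(A,b)
def grab(n,name=None):
    f=grab_frame(n)
    if name: cv2.imwrite(f"pics/{name}.png",f["color"][:,:,::-1])
    return f
def tool():
    s=robot.observe(); return np.array(s["ee_pos"]),Ro.from_euler("xyz",s["orientation"])
def delta(p,R=None):
    "shift and rotvec in tool axes from now to world pose"
    p0,R0=tool(); out=R0.inv().apply(np.array(p)-p0)
    return out.round(1),(None if R is None else (R0.inv()*R).as_rotvec().round(3))
E
python3 - <<'E'
from h import *
f=grab("top"); 
for n,uv,z in [("large",(288,259),48),("med",(205,260),107),("small",(405,259),40),("orgTL",(138,226),118),("orgBR",(222,290),118),("grip",(286,207),80)]: print(n,plane(f,[uv],z)[0].round())
w=grab("wrist"); c,_=ray(w,[(320,240)]); p,R=tool(); print("cam in tool",R.inv().apply(c-p), R.inv().as_matrix()@np.array(w["R"]).T)
cr=f["color"][170:310,120:440]; cv2.imwrite("pics/topcrop.png",cv2.resize(cr,(800,350),interpolation=cv2.INTER_CUBIC)[:,:,::-1])
E
```

```text
large [463.  74.  48.]
med [455. 287. 107.]
small [ 468. -247.   40.]
orgTL [539. 459. 118.]
orgBR [378. 238. 118.]
grip [601.  81.  80.]
cam in tool [ 7.03528260e+01 -9.45015002e-03 -1.79264533e+02] [[ 3.71748908e-04 -9.70654107e-01 -2.40479657e-01]
 [ 9.99999878e-01  4.38730876e-04 -2.24996426e-04]
 [ 3.23899556e-04 -2.40479544e-01  9.70654153e-01]]
```

View pics/topcrop.png

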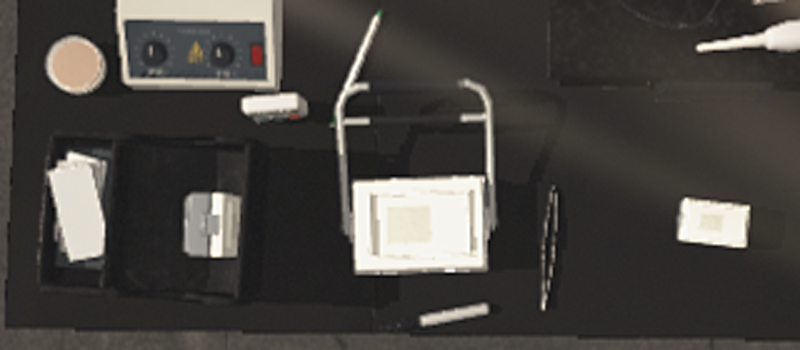

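Top crop: medium box standing with its lid (white) facing the carrier (crop ~(225,225)), handle folded away with its bar at (415,120), and tweezers at (550,245) right of the carrier. Next I'll fly the wrist camera over the medium box.

```bash
python3 - <<'E'
from h import *
print(delta([445,287,330],Ro.from_euler("xyz",[np.pi,0,np.pi/2])))
E
```

```text
(array([-329.7, -135.6, -124.7]), array([-0.   ,  0.   ,  1.245]))
```

Emit:
jog_arm(steps=[{"jaw": 94, "pos": [0, 0, -60]}, {"jaw": 94, "pos": [-50, -20, -125], "r": [0, 0, 0.2]}, {"jaw": 94, "pos": [-330, -136, -125], "r": [0, 0, 1.245]}, {"jaw": 94, "pos": [-330, -136, -125], "r": [0, 0, 1.245]}, {"jaw": 94, "pos": [-330, -136, -125], "r": [0, 0, 1.245]}, {"jaw": 94, "pos": [-330, -136, -125], "r": [0, 0, 1.245]}, {"jaw": 94, "pos": [-330, -136, -125], "r": [0, 0, 1.245]}, {"jaw": 94, "pos": [-330, -136, -125], "r": [0, 0, 1.245]}, {"jaw": 94, "pos": [-330, -136, -125], "r": [0, 0, 1.245]}, {"jaw": 94, "pos": [-330, -136, -125], "r": [0, 0, 1.245]}, {"jaw": 94, "pos": [-330, -136, -125], "r": [0, 0, 1.245]}, {"jaw": 94, "pos": [-330, -136, -125], "r": [0, 0, 1.245]}])

```text
clock: 1.75
ee_pos: [444.8, 287.0, 330.5]
orientation: [3.141, -0.0, 1.572]
contact_force: [-1.0, -0.4, 0.8]
finger_gap: 94.2
grip_force: 0.0
```

```bash
python3 - <<'E'
from h import *
f=grab("wrist","w1"); print(robot.observe()["joint_positions"])
np.save("w1.npy",f,allow_pickle=True)
E
```

```text
[ 5.03601053e-01  1.90183711e-01  1.37096571e+00 -8.52991105e-06
  1.58031274e+00  5.02315962e-01]
```

View pics/w1.png

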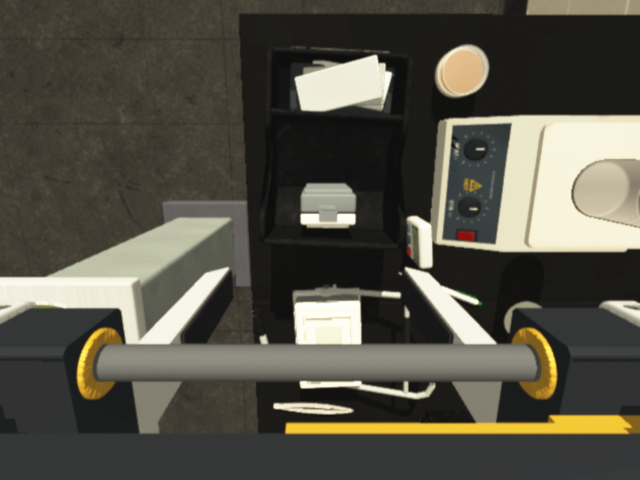

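Wrist view: the medium box's top end is near (328,207), with the white lid strip at rows 215–228 facing the back wall at row 240. I'll take a second view 60 mm away and triangulate.

Emit:
jog_arm(steps=[{"jaw": 94, "pos": [-60, 0, 0]}, {"jaw": 94, "pos": [-60, 0, 0]}, {"jaw": 94, "pos": [-60, 0, 0]}], lines="1,2")

```text
clock: 2.17
ee_pos: [445.2, 226.9, 330.6]
```

```bash
python3 - <<'E'
from h import *
f2=grab("wrist","w2"); np.save("w2.npy",f2,allow_pickle=True)
f1=np.load("w1.npy",allow_pickle=True).item()
c=[]
for f,v0 in ((f1,207),(f2,160)):
    g=cv2.cvtColor(f["color"],cv2.COLOR_RGB2GRAY)
    m=(g>70).astype(np.uint8)
    n,l,st,ce=cv2.connectedComponentsWithStats(m)
    # component nearest the expected place
    k=min(range(1,n),key=lambda i:abs(ce[i][0]-328)+abs(ce[i][1]-v0)+(1e3 if st[i][4]<800 or st[i][4]>6000 else 0))
    x,y,w,h,_=st[k]; print("bbox",st[k])
    print("col profile", [(v,int(g[v,x+w//4])) for v in range(y-2,y+h+3,1)])
    for v in range(y,y+h,4): 
        r=np.where(l[v]==k)[0]; print(v,r.min(),r.max(),end="; ")
    print()
E
```

```text
bbox [ 300  183   57   46 2380]
col profile [(181, 22), (182, 47), (183, 106), (184, 154), (185, 166), (186, 167), (187, 166), (188, 169), (189, 181), (190, 186), (191, 177), (192, 168), (193, 168), (194, 181), (195, 188), (196, 178), (197, 168), (198, 165), (199, 163), (200, 163), (201, 162), (202, 162), (203, 163), (204, 160), (205, 160), (206, 158), (207, 158), (208, 157), (209, 155), (210, 142), (211, 118), (212, 88), (213, 146), (214, 244), (215, 255), (216, 255), (217, 254), (218, 253), (219, 252), (220, 252), (221, 251), (222, 248), (223, 235), (224, 204), (225, 186), (226, 166), (227, 116), (228, 49), (229, 17), (230, 15), (231, 14)]
183 307 345; 187 304 349; 191 302 352; 195 301 355; 199 300 355; 203 300 355; 207 300 355; 211 301 354; 215 300 355; 219 300 355; 223 300 355; 227 307 348; 
bbox [ 299  136   58   43 2376]
col profile [(134, 20), (135, 42), (136, 97), (137, 151), (138, 172), (139, 170), (140, 167), (141, 176), (142, 184), (143, 178), (144, 169), (145, 166), (146, 166), (147, 166), (148, 166), (149, 164), (150, 163), (151, 163), (152, 163), (153, 162), (154, 161), (155, 160), (156, 158), (157, 156), (158, 148), (159, 127), (160, 94), (161, 107), (162, 211), (163, 252), (164, 254), (165, 254), (166, 253), (167, 253), (168, 252), (169, 252), (170, 251), (171, 248), (172, 234), (173, 204), (174, 189), (175, 190), (176, 186), (177, 164), (178, 114), (179, 49), (180, 19), (181, 17)]
136 304 351; 140 302 353; 144 299 356; 148 299 356; 152 300 356; 156 300 356; 160 301 355; 164 299 356; 168 299 356; 172 299 356; 176 305 349;
```

```bash
python3 - <<'E'
from h import *
f=[np.load(f"w{i}.npy",allow_pickle=True).item() for i in (1,2)]
for n,a,b in (("seam",212,160.4),("deck",224.2,173.2),("bodyedge",195.5,143.5)): print(n,tri(f,[(328,a),(328,b)]).round(1))
for z in (104,107):
  for n,a,b in (("L",(299.5,219),(298.7,168)),("R",(355.8,219),(356.6,168))):
    print(z,n,plane(f[0],[a],z)[0].round(1),plane(f[1],[b],z)[0].round(1))
# lid front edge angle
for ff,v0 in ((f[0],219),(f[1],167)):
  g=cv2.cvtColor(ff["color"],cv2.COLOR_RGB2GRAY); P=[]
  for u in list(range(306,320,2))+list(range(338,352,2)):
    col=g[v0-9:v0+1,u].astype(float); k=np.where(col>180)[0][0]; P.append((u,v0-9+k-(col[k]-180)/(col[k]-col[k-1]+1e-6)))
  W=plane(ff,np.array(P),106); print("yaw",np.polyfit(W[:,0],W[:,1],1))
# large box & handle: bbox of white in view 2
m=(ff["color"].min(2)>225).astype(np.uint8)
n,l,st,ce=cv2.connectedComponentsWithStats(m)
for i in range(1,n):
  if st[i][4]>400: print(st[i],ce[i].round(1))
E
```

```text
seam [457.8 291.3 105.5]
deck [457.8 276.9 107.8]
bodyedge [457.8 310.3  99.2]
104 L [423.6 282.4 104. ] [423.8 282.6 104. ]
104 R [491.5 282.6 104. ] [491.2 282.6 104. ]
107 L [423.7 283.  107. ] [423.9 282.7 107. ]
107 R [491.1 283.1 107. ] [490.8 282.7 107. ]
yaw [2.23201596e-03 2.88693075e+02]
yaw [1.12435642e-03 2.89271457e+02]
[  0 244 128   7 691] [ 64.9 246.7]
[ 295  263   68   81 4022] [329.  303.5]
[ 140  269   86   74 1638] [181.9 310.2]
[ 408  269   86   74 1623] [450.9 310.2]
[556 285  48  23 724] [579. 297.]
```

View pics/w2.png

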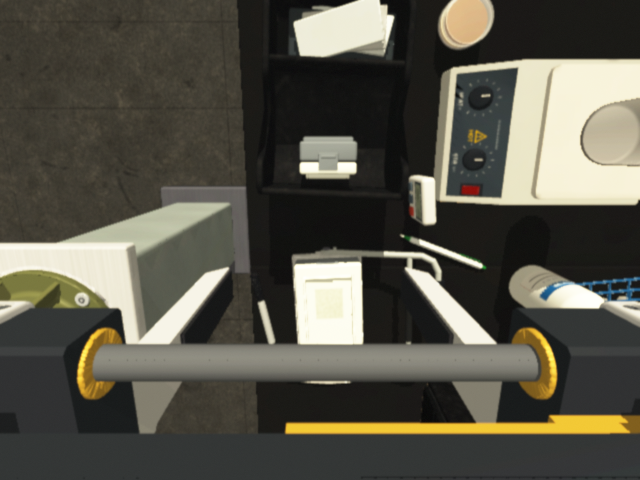

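Second wrist view: box top at (328,157), large box lid at (328,303), and the handle's arm at (390,255). The box is square to the world: centre x≈457.5, body/lid seam y≈291, top z≈107. Now I go down and grip the body.

Emit:
jog_arm(steps=[{"jaw": 94, "pos": [73, 12.5, 50]}, {"jaw": 94, "pos": [73, 12.5, 50]}, {"jaw": 94, "pos": [73, 12.5, 100]}, {"jaw": 94, "pos": [73, 12.5, 150]}, {"jaw": 94, "pos": [73, 12.5, 200]}, {"jaw": 94, "pos": [73, 12.5, 250]}, {"jaw": 94, "pos": [73, 12.5, 270]}, {"jaw": 94, "pos": [73, 12.5, 270]}, {"jaw": 60, "pos": [73, 12.5, 270]}, {"jaw": 60, "pos": [73, 12.5, 270]}, {"jaw": 60, "pos": [73, 12.5, 270]}, {"jaw": 60, "pos": [73, 12.5, 270]}], squeeze=35)

```text
clock: 3.72
ee_pos: [457.9, 299.8, 61.1]
orientation: [3.141, -0.001, 1.571]
contact_force: [-0.3, 0.9, 5.1]
finger_gap: 66.2
grip_force: 35.0
```

Emit:
jog_arm(steps=[{"jaw": 60}, {"jaw": 60}, {"jaw": 60}])

```text
clock: 4.1
ee_pos: [458.0, 299.8, 61.1]
orientation: [3.141, -0.001, 1.571]
contact_force: [0.1, 0.2, 6.4]
finger_gap: 66.2
grip_force: 35.0
```

```bash
python3 -c "
from rig import robot, grab_frame; print(robot.observe()['joint_positions'])"
```

```text
[5.12636732e-01 4.56113179e-01 1.66889501e+00 1.13048660e-04
 1.01552841e+00 5.12689887e-01]
```

Emit:
jog_arm(steps=[{"jaw": 60, "pos": [0, 0, -20]}, {"jaw": 60, "pos": [0, 0, -60]}, {"jaw": 60, "pos": [0, 0, -110]}, {"jaw": 60, "pos": [0, 0, -160]}, {"jaw": 60, "pos": [0, 0, -170]}, {"jaw": 60, "pos": [0, 0, -170]}])

```text
clock: 4.85
ee_pos: [457.5, 299.4, 229.7]
orientation: [-3.141, 0.0, 1.571]
contact_force: [0.0, 0.2, -3.7]
finger_gap: 65.8
grip_force: 35.0
```

Emit:
jog_arm(steps=[{"jaw": 60, "pos": [-45, 3, 0], "r": [0, 0, 0.185]}, {"jaw": 60, "pos": [-90, 6, 0], "r": [0, 0, 0.37]}, {"jaw": 60, "pos": [-135, 9, 0], "r": [0, 0, 0.555]}, {"jaw": 60, "pos": [-180, 13, 0], "r": [0, 0, 0.74]}, {"jaw": 60, "pos": [-225, 16, 0], "r": [0, 0, 0.925]}, {"jaw": 60, "pos": [-270, 19, 0], "r": [0, 0, 1.11]}, {"jaw": 60, "pos": [-315, 22, 0], "r": [0, 0, 1.295]}, {"jaw": 60, "pos": [-360, 26, 0], "r": [0, 0, 1.48]}, {"jaw": 60, "pos": [-405, 29, 0], "r": [0, 0, 1.665]}, {"jaw": 60, "pos": [-440, 32, 0], "r": [0, 0, 1.851]}, {"jaw": 60, "pos": [-440, 32, 0], "r": [0, 0, 1.851]}, {"jaw": 60, "pos": [-440, 32, 0], "r": [0, 0, 1.851]}])

```text
clock: 6.35
ee_pos: [489.2, -139.8, 229.0]
orientation: [-3.141, 0.003, -0.278]
contact_force: [0.3, 0.7, -2.9]
finger_gap: 66.0
grip_force: 35.0
```

```bash
python3 -c "
from rig import robot, grab_frame; print(robot.observe()['joint_positions'])
from h import *; grab('scene','s1')"
```

```text
[-3.50526440e-01  1.90969306e-01  1.60103345e+00  1.81426481e-04
  1.35220086e+00  1.49857513e+00]
```

Emit:
jog_arm(steps=[{"jaw": 60, "pos": [0, 0, 50]}, {"jaw": 60, "pos": [0, 0, 100]}, {"jaw": 60, "pos": [0, 0, 140]}, {"jaw": 60, "pos": [0, 0, 160]}, {"jaw": 60, "pos": [0, 0, 165]}, {"jaw": 60, "pos": [0, 0, 167]}, {"jaw": 60, "pos": [0, 0, 169]}, {"jaw": 60, "pos": [0, 0, 170]}, {"jaw": 60, "pos": [0, 0, 170.5]}, {"jaw": 60, "pos": [0, 0, 170.5]}])

```text
clock: 7.65
ee_pos: [489.7, -140.5, 60.1]
orientation: [3.142, -0.0, -0.28]
contact_force: [0.2, 0.0, -2.0]
finger_gap: 65.9
grip_force: 35.0
```

Emit:
jog_arm(steps=[{"jaw": 60, "pos": [0, 0, 1]}, {"jaw": 60, "pos": [0, 0, 1.5]}, {"jaw": 60, "pos": [0, 0, 2]}, {"jaw": 60, "pos": [0, 0, 2.5]}, {"jaw": 60, "pos": [0, 0, 2.5]}, {"jaw": 60, "pos": [0, 0, 2.5]}])

```text
clock: 8.4
ee_pos: [489.7, -140.5, 58.1]
orientation: [3.142, -0.0, -0.28]
contact_force: [-3.1, 1.4, 8.3]
finger_gap: 66.1
grip_force: 35.0
```

Emit:
jog_arm(steps=[{"jaw": 94}, {"jaw": 94}, {"jaw": 94}, {"jaw": 94, "pos": [0, 0, -50]}, {"jaw": 94, "pos": [0, 0, -100]}, {"jaw": 94, "pos": [-20, 0, -150]}, {"jaw": 94, "pos": [-60, 0, -150], "r": [0, -0.18, 0]}, {"jaw": 94, "pos": [-100, 0, -150], "r": [0, -0.36, 0]}, {"jaw": 94, "pos": [-120, 0, -150], "r": [0, -0.54, 0]}, {"jaw": 94, "pos": [-120, 0, -150], "r": [0, -0.7, 0]}, {"jaw": 94, "pos": [-120, 0, -150], "r": [0, -0.7, 0]}, {"jaw": 94, "pos": [-120, 0, -150], "r": [0, -0.7, 0]}])

```text
clock: 9.9
ee_pos: [374.5, -107.2, 207.5]
orientation: [3.142, 0.697, -0.28]
contact_force: [-0.1, -0.2, -0.5]
finger_gap: 93.9
grip_force: 0.0
```

```bash
python3 - <<'E'
from h import *
from scipy.optimize import least_squares
s=robot.observe(); q=s["joint_positions"]; print(q, tool()[1].as_matrix()[:,2].round(3))
D=[([1.178,.3,1.521,1.321],(176.034,521.058,205.446)),([.5036,.19018,1.37097,1.58031],(444.8,287,330.5)),([.51264,.45611,1.6689,1.01553],(458,299.8,61.1)),([-.35053,.19097,1.60103,1.3522],(489.2,-139.8,229)),([q[0],q[1],q[2],q[4]],s["ee_pos"])]
def fk(p,q):
    a1,off,K,L2,A,B,d=p; j1,j2,j3,j5=q; s=j2+j3; t=s+j5
    r=a1+L2*np.sin(j2)+A*np.sin(s)+B*np.cos(s)+d*np.sin(t); z=K+L2*np.cos(j2)+A*np.cos(s)-B*np.sin(s)+d*np.cos(t)
    return np.array([r*np.cos(j1)-off*np.sin(j1),r*np.sin(j1)+off*np.cos(j1),z])
r=least_squares(lambda p:np.concatenate([fk(p,a)-b for a,b in D]),[50,35,300,400,400,0,250],x_scale=100)
print(r.x.round(1),abs(r.fun).max())
E
```

```text
[-0.34431427  0.38486534  1.55431002 -0.04351236  1.89794844  1.50754852] [-0.617  0.177 -0.767]
[2.000e-01 3.450e+01 2.212e+02 4.241e+02 4.473e+02 4.070e+01 2.707e+02] 8.497669162267997
```

The tool tilts toward the robot with −ry, and j4's range favours pointing toward +Y. So I'll re-pick the box upright, turn its lid to face −Y, and regrasp it with the tool tilted toward +Y.

```bash
python3 - <<'E'
from h import *
R=Ro.from_euler("xyz",[np.pi,0,-.28])
print(delta([489.7,-140.5,208],R),delta([489.7,-140.5,59],R))
f=grab("top"); np.save("t1.npy",f,allow_pickle=True)
g=cv2.cvtColor(f["color"],cv2.COLOR_RGB2GRAY)
# tweezers extent: bright pixels on the dark bench right of the carrier
ys,xs=np.where(g[235:300,326:352]>90); print(xs.min()+326,xs.max()+326,ys.min()+235,ys.max()+235)
print(plane(f,[(xs.max()+326,240),(xs.min()+326,290),(xs.max()+326,ys.max()+235)],2).round())
E
```

```text
(array([ 91.7,   0.1, -77.3]), array([-0.   ,  0.697, -0.   ])) (array([1.873e+02, 1.000e-01, 3.690e+01]), array([-0.   ,  0.697, -0.   ]))
333 351 241 299
[[ 521. -101.    2.]
 [ 379.  -52.    2.]
 [ 354. -103.    2.]]
```

Emit:
jog_arm(steps=[{"jaw": 94, "pos": [20, 0, -20], "r": [0, 0.17, 0]}, {"jaw": 94, "pos": [40, 0, -40], "r": [0, 0.35, 0]}, {"jaw": 94, "pos": [70, 0, -60], "r": [0, 0.52, 0]}, {"jaw": 94, "pos": [92, 0, -77], "r": [0, 0.697, 0]}, {"jaw": 94, "pos": [92, 0, -77], "r": [0, 0.697, 0]}, {"jaw": 94, "pos": [92, 0, -77], "r": [0, 0.697, 0]}, {"jaw": 94, "pos": [124, 0, -39], "r": [0, 0.697, 0]}, {"jaw": 94, "pos": [156, 0, -1], "r": [0, 0.697, 0]}, {"jaw": 94, "pos": [187, 0, 37], "r": [0, 0.697, 0]}, {"jaw": 94, "pos": [187, 0, 37], "r": [0, 0.697, 0]}, {"jaw": 94, "pos": [187, 0, 37], "r": [0, 0.697, 0]}])

```text
clock: 11.32
ee_pos: [489.6, -140.5, 60.4]
orientation: [3.141, 0.002, -0.28]
contact_force: [-0.4, -0.3, 0.3]
finger_gap: 93.9
grip_force: 0.0
```

Emit:
jog_arm(steps=[{"jaw": 60}, {"jaw": 60}, {"jaw": 60}, {"jaw": 60}, {"jaw": 60, "pos": [0, 0, -20]}, {"jaw": 60, "pos": [0, 0, -50]}, {"jaw": 60, "pos": [0, 0, -50]}], squeeze=35)

```text
clock: 12.2
ee_pos: [489.8, -140.5, 110.0]
orientation: [3.141, -0.0, -0.28]
contact_force: [0.2, 0.2, -1.9]
finger_gap: 65.8
grip_force: 35.0
```

```bash
python3 -c "
from h import *
R=Ro.from_euler('xyz',[np.pi,0,np.pi/2]); print(delta([500,-125,110],R))"
```

```text
(array([  5.5, -17.7,   0. ]), array([ 0.   ,  0.   , -1.851]))
```

Emit:
jog_arm(steps=[{"jaw": 60, "pos": [5.5, -18, 0], "r": [0, 0, -0.185]}, {"jaw": 60, "pos": [5.5, -18, 0], "r": [0, 0, -0.37]}, {"jaw": 60, "pos": [5.5, -18, 0], "r": [0, 0, -0.56]}, {"jaw": 60, "pos": [5.5, -18, 0], "r": [0, 0, -0.74]}, {"jaw": 60, "pos": [5.5, -18, 0], "r": [0, 0, -0.93]}, {"jaw": 60, "pos": [5.5, -18, 0], "r": [0, 0, -1.11]}, {"jaw": 60, "pos": [5.5, -18, 0], "r": [0, 0, -1.3]}, {"jaw": 60, "pos": [5.5, -18, 0], "r": [0, 0, -1.48]}, {"jaw": 60, "pos": [5.5, -18, 0], "r": [0, 0, -1.67]}, {"jaw": 60, "pos": [5.5, -18, 0], "r": [0, 0, -1.851]}, {"jaw": 60, "pos": [5.5, -18, 0], "r": [0, 0, -1.851]}, {"jaw": 60, "pos": [5.5, -18, 0], "r": [0, 0, -1.851]}])

```text
clock: 13.7
ee_pos: [499.0, -124.4, 107.9]
orientation: [-3.138, -0.001, 1.567]
contact_force: [-0.4, 0.0, -2.1]
finger_gap: 65.9
grip_force: 35.0
```

Emit:
jog_arm(steps=[{"jaw": 60, "pos": [0, 0, 25]}, {"jaw": 60, "pos": [0, 0, 40]}, {"jaw": 60, "pos": [0, 0, 45]}, {"jaw": 60, "pos": [0, 0, 47]}, {"jaw": 60, "pos": [0, 0, 48]}, {"jaw": 60, "pos": [0, 0, 49]}, {"jaw": 60, "pos": [0, 0, 50]}, {"jaw": 60, "pos": [0, 0, 50]}])

```text
clock: 14.7
ee_pos: [499.3, -124.4, 59.3]
orientation: [-3.139, -0.001, 1.571]
contact_force: [-2.6, 2.2, 4.5]
finger_gap: 65.9
grip_force: 35.0
```

Emit:
jog_arm(steps=[{"jaw": 94}, {"jaw": 94}, {"jaw": 94}, {"jaw": 94, "pos": [0, 0, -50]}, {"jaw": 94, "pos": [0, 0, -100]}, {"jaw": 94, "pos": [-30, 0, -120], "r": [0, 0.1, 0]}, {"jaw": 94, "pos": [-60, 0, -120], "r": [0, 0.28, 0]}, {"jaw": 94, "pos": [-80, 0, -120], "r": [0, 0.46, 0]}, {"jaw": 94, "pos": [-80, 0, -120], "r": [0, 0.64, 0]}, {"jaw": 94, "pos": [-80, 0, -120], "r": [0, 0.82, 0]}, {"jaw": 94, "pos": [-80, 0, -120], "r": [0, 1, 0]}, {"jaw": 94, "pos": [-80, 0, -120], "r": [0, 1.1, 0]}])

```text
clock: 16.2
ee_pos: [499.2, -205.2, 177.6]
orientation: [-3.132, -1.107, 1.561]
contact_force: [-0.4, -0.3, 1.2]
finger_gap: 94.3
grip_force: 0.0
```

```bash
python3 - <<'E'
from h import *
s=robot.observe(); print(s["joint_positions"],s["ee_pos"],s["orientation"])
a=1.1; R=Ro.from_matrix(np.array([[0,1,0],[np.cos(a),0,np.sin(a)],[np.sin(a),0,-np.cos(a)]]))
print(delta([499.3,-191,87],R),delta([499.3,-120,51],R))
grab("scene","s2"); f=grab("scene"); cv2.imwrite("pics/s2c.png",cv2.resize(f["color"][170:400,200:460],(780,690))[:600,:,::-1])
E
```

```text
[-0.78493679  0.7413746   1.2894179   0.74741233  1.94760156 -0.81685021] [ 499.15463183 -205.15917138  177.57304841] [-3.13247629 -1.10652333  1.56139199]
(array([-74.6,   0.5,  53.2]), array([-0.001, -0.007, -0.004])) (array([-75. ,   0.6, 132.8]), array([-0.001, -0.007, -0.004]))
```

View pics/s2c.png

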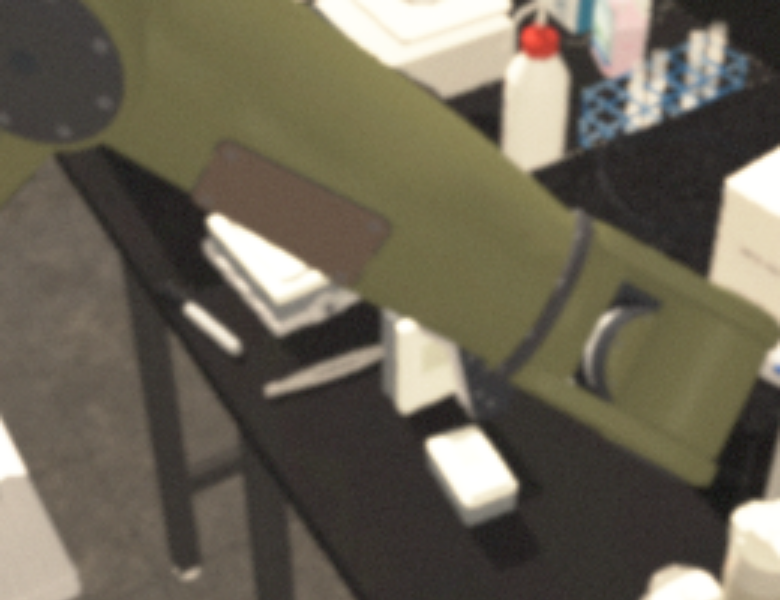

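Scene crop: the medium box stands at (430,355) with its lid toward −Y and clear of the tweezers; the small box is at (472,475). I'll approach along the tilted tool axis and grip.

Emit:
jog_arm(steps=[{"jaw": 94, "pos": [-40, 0.5, 25]}, {"jaw": 94, "pos": [-75, 0.5, 53]}, {"jaw": 94, "pos": [-75, 0.5, 80]}, {"jaw": 94, "pos": [-75, 0.5, 105]}, {"jaw": 94, "pos": [-75, 0.5, 125]}, {"jaw": 94, "pos": [-75, 0.5, 133]}, {"jaw": 94, "pos": [-75, 0.5, 133]}, {"jaw": 60, "pos": [-75, 0.5, 133]}, {"jaw": 60, "pos": [-75, 0.5, 133]}, {"jaw": 60, "pos": [-75, 0.5, 133]}, {"jaw": 60, "pos": [-75, 0.5, 133]}, {"jaw": 60, "pos": [-75, 0.5, 133]}], squeeze=45)

```text
clock: 17.8
ee_pos: [499.7, -120.1, 51.6]
orientation: [-3.136, -1.101, 1.565]
contact_force: [-0.7, -3.2, 1.6]
finger_gap: 65.7
grip_force: 45.0
```

```bash
python3 -c "
from h import *
f=grab('wrist','w3')"
```

```text
(no output)
```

View pics/w3.png

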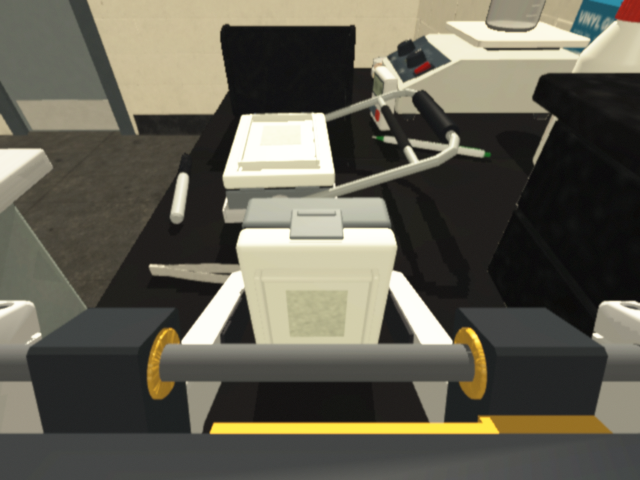

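Wrist view: the box is held squarely between the fingers, clasp end at (318,222), with the carrier beyond at (280,150) and the handle grip at (435,115). Next I measure the large box from the saved top and scene pictures.

Emit:
jog_arm(steps=[{"jaw": 60, "pos": [18, 0, -9]}, {"jaw": 60, "pos": [53, 0, -27]}, {"jaw": 60, "pos": [89, 0, -45]}, {"jaw": 60, "pos": [107, 0, -54]}, {"jaw": 60, "pos": [107, 0, -54]}])

```text
clock: 18.48
ee_pos: [500.1, -119.7, 172.2]
orientation: [-3.139, -1.099, 1.569]
contact_force: [-0.1, 0.0, -2.2]
finger_gap: 66.1
grip_force: 45.0
```

```bash
cat > lb.py <<'E'
from h import *
ft=grab("top"); fs=grab("scene")
fs["color"]=cv2.imread("pics/scene0.png")[:,:,::-1]; ft["color"]=cv2.imread("pics/top0.png")[:,:,::-1]
f2=np.load("w2.npy",allow_pickle=True).item()
def quad(f,seed,roi,th):
    x0,y0,x1,y1=roi; g=f["color"].min(2)[y0:y1,x0:x1]
    k=4; G=cv2.resize(g,None,fx=k,fy=k,interpolation=cv2.INTER_CUBIC)
    m=(G>th).astype(np.uint8); m=cv2.morphologyEx(m,cv2.MORPH_OPEN,np.ones((21,21)))
    cs,_=cv2.findContours(m,cv2.RETR_EXTERNAL,cv2.CHAIN_APPROX_NONE); c=max(cs,key=cv2.contourArea)
    h=cv2.convexHull(c); e=.03*cv2.arcLength(h,True); p=cv2.approxPolyDP(h,e,True)[:,0]
    return (p+.5)/k-.5+[x0,y0],cv2.minAreaRect(c)
for th in (170,200):
  pt,rt=quad(ft,None,(250,232,325,288),th); ps,rs=quad(fs,None,(255,225,335,285),th)
  print("top",pt.round(1).tolist(),"ang",rt[2]); print("scene",ps.round(1).tolist())
  W=plane(ft,pt,48); print(W.round(1).tolist(),W.mean(0).round(1))
  print("scene48",plane(fs,ps,48).round(1).tolist())
# w2 edges of lid, at rows above the bar
g=f2["color"].min(2).astype(int)
for v in (275,300,325):
    r=np.where(g[v,270:385]>170)[0]+270; print(v,r.min(),r.max(),plane(f2,[(r.min()-.5,v),(r.max()+.5,v)],48).round(1).tolist())
c=np.where(g[225:300,340]>170)[0]+225; print("top edge",c.min(),plane(f2,[(340,c.min()-.5)],48))
E
python3 lb.py
```

```text
top [[311.9, 240.6], [312.1, 276.1], [262.1, 277.4], [261.9, 242.4]] ang 88.40885925292969
scene [[297.6, 232.1], [318.6, 258.9], [290.6, 269.1], [270.6, 241.1]]
[[513.9, 10.1, 48.0], [417.1, 7.8, 48.0], [411.5, 143.5, 48.0], [506.7, 146.5, 48.0]] [462.3  77.   48. ]
scene48 [[511.3, 142.7, 48.0], [505.0, 1.2, 48.0], [415.9, 4.3, 48.0], [421.0, 146.5, 48.0]]
top [[307.1, 241.1], [307.4, 275.9], [262.4, 277.1], [261.6, 242.9]] ang 88.24659729003906
scene [[297.4, 232.4], [317.9, 258.4], [290.6, 268.1], [271.1, 241.4]]
[[512.3, 23.1, 48.0], [417.5, 20.7, 48.0], [412.2, 142.8, 48.0], [505.3, 147.1, 48.0]] [461.8  83.4  48. ]
scene48 [[510.0, 142.0, 48.0], [504.2, 4.2, 48.0], [417.8, 8.0, 48.0], [421.8, 144.6, 48.0]]
275 295 360 [[413.1, 130.9, 48.0], [507.5, 130.9, 48.0]]
300 296 361 [[414.0, 92.5, 48.0], [510.2, 92.4, 48.0]]
325 297 361 [[414.9, 52.5, 48.0], [511.4, 52.5, 48.0]]
top edge 262 [[477.84792337 151.14270009  48.        ]]
```

```bash
python3 - <<'E'
from h import *
a=.5; R=Ro.from_matrix(np.array([[0,1,0],[np.cos(a),0,np.sin(a)],[np.sin(a),0,-np.cos(a)]]))
print(delta([465,-105,230],R),delta([465,-165,230],R))
E
```

```text
(array([ 59.6, -34.9, -14.1]), array([-0.003, -0.601, -0.003])) (array([ 32.4, -34.9, -67.6]), array([-0.003, -0.601, -0.003]))
```

Emit:
jog_arm(steps=[{"jaw": 60, "pos": [20, -20, -20], "r": [0, -0.15, 0]}, {"jaw": 60, "pos": [30, -30, -40], "r": [0, -0.3, 0]}, {"jaw": 60, "pos": [32, -35, -68], "r": [0, -0.45, 0]}, {"jaw": 60, "pos": [32, -35, -68], "r": [0, -0.6, 0]}, {"jaw": 60, "pos": [32, -35, -68], "r": [0, -0.6, 0]}, {"jaw": 60, "pos": [32, -35, -68], "r": [0, -0.6, 0]}], lines="1,3")

```text
clock: 19.32
ee_pos: [464.8, -165.4, 229.4]
orientation: [-3.136, -0.505, 1.568]
```

```bash
python3 -c "
from h import *
np.save('w4.npy',grab('wrist','w4'),allow_pickle=True)"
```

Emit:
jog_arm(steps=[{"jaw": 60, "pos": [24, 0, 48]}, {"jaw": 60, "pos": [27, 0, 53.5]}, {"jaw": 60, "pos": [27, 0, 53.5]}, {"jaw": 60, "pos": [27, 0, 53.5]}], lines="1,3")

```text
clock: 19.88
ee_pos: [465.3, -117.3, 197.1]
orientation: [-3.139, -0.501, 1.569]
```

```bash
python3 -c "
from h import *
f=grab('wrist','w5');np.save('w5.npy',f,allow_pickle=True)
cv2.imwrite('pics/w5c.png',cv2.resize(f['color'][70:270,200:460],(780,600),interpolation=cv2.INTER_CUBIC)[:,:,::-1])"
```

```text
(no output)
```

View pics/w5c.png

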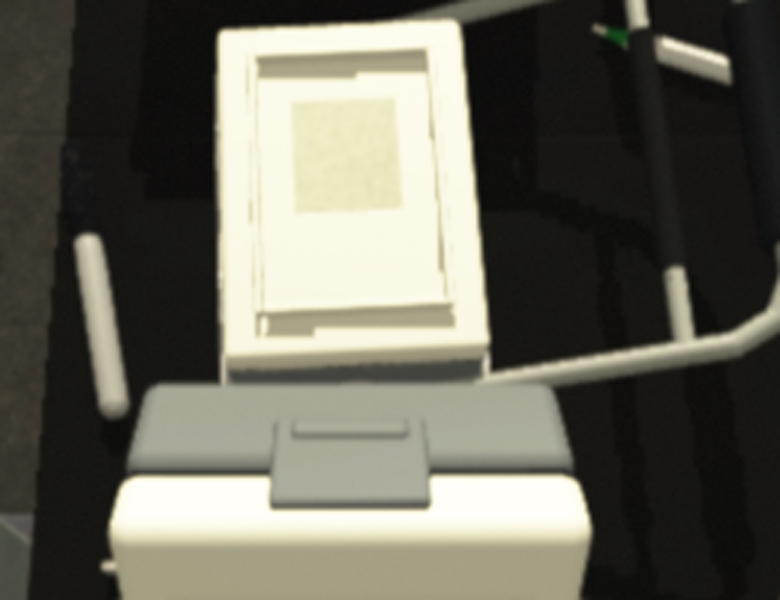

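Wrist crop: the large box lid's corners are about (218,32), (462,20), (488,350) and (225,357), with the rim's far inner face at rows 52–75 and its near outer face at rows 308–332. The held medium box is below.

```bash
cat > m.py <<'E'
from h import *
f4,f5=[np.load(f"w{i}.npy",allow_pickle=True).item() for i in (4,5)]
def quad(f,roi,th=150):
    x0,y0,x1,y1=roi; g=f["color"].min(2)[y0:y1,x0:x1]; k=4
    G=cv2.resize(g,None,fx=k,fy=k,interpolation=cv2.INTER_CUBIC); m=cv2.morphologyEx((G>th).astype(np.uint8),cv2.MORPH_OPEN,np.ones((29,29)))
    c=max(cv2.findContours(m,0,1)[0],key=cv2.contourArea); h=cv2.convexHull(c)
    p=cv2.approxPolyDP(h,.03*cv2.arcLength(h,True),True)[:,0]; p=(p+.5)/k-.5+[x0,y0]
    s=p.sum(1);d=p[:,0]-p[:,1]; return np.array([p[s.argmin()],p[d.argmax()],p[s.argmax()],p[d.argmin()]])
q5=quad(f5,(265,72,370,192)); print(q5.round(1).tolist())
q4=quad(f4,(265,40,370,170)); print(q4.round(1).tolist())
for i in range(4): print("tri",tri([f4,f5],[q4[i],q5[i]]).round(1))
for f,q in ((f4,q4),(f5,q5)):
    print(plane(f,q,48).round(1).tolist())
c5=lambda u,v:(200+(u+.5)/3-.5,70+(v+.5)/3-.5)
print("rim far/near",plane(f5,[c5(343,76),c5(357,322)],48).round(1).tolist(),plane(f5,[c5(342,53),c5(355,307)],53.5).round(1).tolist())
print("rim L/R inner tops",plane(f5,[c5(256,200),c5(436,200)],53.5).round(1).tolist())
E
python3 m.py
```

```text
[[273.1, 80.6], [350.9, 76.4], [361.6, 183.9], [274.4, 188.4]]
[[278.4, 68.6], [348.9, 64.4], [357.9, 159.9], [280.6, 163.1]]
tri [411.3 151.9  35.4]
tri [505.4 150.7  43.9]
tri [514.5  16.2  34.4]
tri [419.3   5.4  46.9]
[[413.1, 140.7, 48.0], [505.2, 147.0, 48.0], [512.7, 8.9, 48.0], [419.8, 4.7, 48.0]]
[[413.3, 141.4, 48.0], [504.7, 147.1, 48.0], [512.7, 10.1, 48.0], [419.0, 5.0, 48.0]]
rim far/near [[461.3, 121.6, 48.0], [466.5, 18.2, 48.0]] [[461.0, 127.6, 53.5], [465.8, 21.4, 53.5]]
rim L/R inner tops [[429.5, 64.4, 53.5], [495.6, 64.3, 53.5]]
```

```bash
cat > pl.py <<'E'
from h import *
import sys
th=.047; C=np.array([462.3,75.8,48.])
a=1.101; T0=np.array([[0,1,0],[np.cos(a),0,np.sin(a)],[np.sin(a),0,-np.cos(a)]])
B0=np.array([[1,0,0],[0,0,-1],[0,1,0.]])
rel=B0.T@T0; off=np.array([0,-.4,14.7])
B=Ro.from_euler("z",th).as_matrix(); R=Ro.from_matrix(B@rel); p=C+B@off
for dz in map(float,sys.argv[1:]): print(dz,p.round(1),*delta(p+[0,0,dz],R))
print(robot.observe()["joint_positions"].round(2))
E
python3 pl.py 100 40 0
```

```text
100.0 [462.3  75.4  62.7] [152.4  -3.  122.7] [-0.002 -0.97  -0.05 ]
40.0 [462.3  75.4  62.7] [123.6  -2.9 175.3] [-0.002 -0.97  -0.05 ]
0.0 [462.3  75.4  62.7] [104.4  -2.8 210.4] [-0.002 -0.97  -0.05 ]
[-0.56  0.29  1.64  0.42  1.51 -0.65]
```

Emit:
jog_arm(steps=[{"jaw": 60, "pos": [5, 0, -10], "r": [0, -0.16, 0]}, {"jaw": 60, "pos": [30, -1, 0], "r": [0, -0.32, -0.02]}, {"jaw": 60, "pos": [65, -1, 25], "r": [0, -0.49, -0.03]}, {"jaw": 60, "pos": [100, -2, 60], "r": [0, -0.65, -0.04]}, {"jaw": 60, "pos": [130, -3, 95], "r": [0, -0.81, -0.05]}, {"jaw": 60, "pos": [152, -3, 123], "r": [0, -0.97, -0.05]}, {"jaw": 60, "pos": [152, -3, 123], "r": [0, -0.97, -0.05]}, {"jaw": 60, "pos": [152, -3, 123], "r": [0, -0.97, -0.05]}])

```text
clock: 20.92
ee_pos: [462.3, 75.8, 162.2]
orientation: [-3.139, 0.468, 1.62]
contact_force: [0.5, 0.3, -2.1]
finger_gap: 66.1
grip_force: 45.0
```

```bash
python3 pl.py 100 40 15 0; python3 -c "
from h import *
f=grab('wrist');cv2.imwrite('pics/w6.png',f['color'][:,:,::-1])"
```

```text
100.0 [462.3  75.4  62.7] [-0.6  0.  -0.3] [-0.002 -0.002  0.002]
40.0 [462.3  75.4  62.7] [26.5  0.2 53.3] [-0.002 -0.002  0.002]
15.0 [462.3  75.4  62.7] [37.8  0.2 75.6] [-0.002 -0.002  0.002]
0.0 [462.3  75.4  62.7] [44.5  0.2 89. ] [-0.002 -0.002  0.002]
[ 0.33  0.26  1.75 -0.46  1.31  0.45]
```

View pics/w6.png

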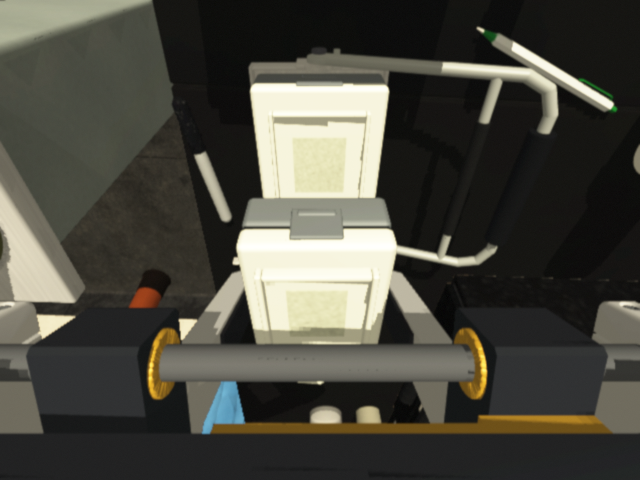

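Wrist view: the held box (clasp at (318,222), unchanged, so no slip) is lined up with the large lid (rim at (320,150)). Lowering it.

Emit:
jog_arm(steps=[{"jaw": 60, "pos": [13, 0, 26]}, {"jaw": 60, "pos": [26.5, 0, 53]}, {"jaw": 60, "pos": [35, 0, 70]}, {"jaw": 60, "pos": [39, 0, 79]}, {"jaw": 60, "pos": [41, 0, 82.5]}, {"jaw": 60, "pos": [42, 0, 84.5]}, {"jaw": 60, "pos": [42.5, 0, 85.5]}, {"jaw": 60, "pos": [43, 0, 86.5]}, {"jaw": 60, "pos": [43, 0, 86.5]}])

```text
clock: 22.1
ee_pos: [461.8, 75.3, 65.4]
orientation: [-3.139, 0.469, 1.62]
contact_force: [0.0, -0.1, -2.8]
finger_gap: 65.7
grip_force: 45.0
```

```bash
python3 pl.py 0
```

```text
0.0 [462.3  75.4  62.7] [1.3 0.5 2.4] [-0.001 -0.001  0.002]
[ 0.33  0.4   1.82 -0.5   1.12  0.56]
```

Emit:
jog_arm(steps=[{"jaw": 60, "pos": [0.7, 0.3, 1.2]}, {"jaw": 60, "pos": [0.9, 0.3, 1.7]}, {"jaw": 60, "pos": [1.1, 0.3, 2.1]}, {"jaw": 60, "pos": [1.1, 0.3, 2.1]}])

```text
clock: 22.6
ee_pos: [462.1, 75.4, 62.9]
orientation: [-3.139, 0.469, 1.62]
contact_force: [0.2, 0.1, -2.3]
finger_gap: 65.9
grip_force: 45.0
```

Emit:
jog_arm(steps=[{"jaw": 60, "pos": [0.25, 0, 0.45]}, {"jaw": 60, "pos": [0.45, 0, 0.9]}, {"jaw": 60, "pos": [0.45, 0, 0.9]}])

```text
clock: 22.98
ee_pos: [462.1, 75.4, 62.8]
orientation: [-3.14, 0.47, 1.619]
contact_force: [-4.6, 2.3, 11.2]
finger_gap: 65.8
grip_force: 45.0
```

Emit:
jog_arm(steps=[{"jaw": 94, "pos": [-0.2, 0, -0.4]}, {"jaw": 94, "pos": [-0.4, 0, -0.9]}, {"jaw": 94, "pos": [-0.4, 0, -0.9]}, {"jaw": 94, "pos": [-10, 0, -20]}, {"jaw": 94, "pos": [-30, 0, -60]}, {"jaw": 94, "pos": [-60, 0, -115], "r": [0, 0.1, 0]}, {"jaw": 94, "pos": [-90, 0, -170], "r": [0, 0.28, 0]}, {"jaw": 94, "pos": [-110, 0, -210], "r": [0, 0.47, 0]}, {"jaw": 94, "pos": [-110, 0, -210], "r": [0, 0.47, 0]}, {"jaw": 94, "pos": [-110, 0, -210], "r": [0, 0.47, 0]}])

```text
clock: 24.22
ee_pos: [462.4, 71.9, 297.9]
orientation: [-3.138, 0.001, 1.618]
contact_force: [-0.3, 0.7, -0.2]
finger_gap: 94.0
grip_force: 0.0
```

```bash
python3 - <<'E'
from h import *
print(robot.observe()["joint_positions"].round(2))
f=grab("wrist","w7"); np.save("w7.npy",f,allow_pickle=True)
p,_=tool(); ft=grab("top"); 
# small box in the top view
g=ft["color"].min(2)[240:280,380:430]; G=cv2.resize(g,None,fx=4,fy=4,interpolation=cv2.INTER_CUBIC)
c=max(cv2.findContours((G>120).astype(np.uint8),0,1)[0],key=cv2.contourArea); r=cv2.minAreaRect(c); b=(cv2.boxPoints(r)+.5)/4-.5+[380,240]
W=plane(ft,b,38); print(W.round(1).tolist(),W.mean(0).round(1))
R=Ro.from_euler("xyz",[np.pi,0,np.pi/2]); print(delta([455,-275,250],R),delta([455,-215,250],R))
E
```

```text
[ 0.08  0.06  1.59 -0.    1.5   0.03]
[[449.0, -205.9, 38.0], [497.2, -211.3, 38.0], [489.3, -289.5, 38.0], [441.1, -283.9, 38.0]] [ 469.2 -247.6   38. ]
(array([-346.8,  -24. ,   47.7]), array([-0.005,  0.001,  0.049])) (array([-286.9,  -21. ,   47.7]), array([-0.005,  0.001,  0.049]))
```

Emit:
jog_arm(steps=[{"jaw": 94, "pos": [-60, 0, 0]}, {"jaw": 94, "pos": [-120, 0, 20]}, {"jaw": 94, "pos": [-180, 0, 30]}, {"jaw": 94, "pos": [-240, -5, 48], "r": [0, 0, 0.05]}, {"jaw": 94, "pos": [-292, -7, 48], "r": [0, 0, 0.05]}, {"jaw": 94, "pos": [-292, -7, 48], "r": [0, 0, 0.05]}, {"jaw": 94, "pos": [-292, -7, 48], "r": [0, 0, 0.05]}], lines="1,3")

```text
clock: 25.2
ee_pos: [469.7, -218.7, 249.8]
orientation: [-3.138, -0.001, 1.57]
```

```bash
python3 -c "
from h import *
np.save('w8.npy',grab('wrist','w8'),allow_pickle=True)"
```

Emit:
jog_arm(steps=[{"jaw": 94, "pos": [-50, 0, 0]}, {"jaw": 94, "pos": [-50, 0, 0]}, {"jaw": 94, "pos": [-50, 0, 0]}], lines="1,3")

```text
clock: 25.62
ee_pos: [469.8, -268.5, 250.7]
orientation: [-3.139, -0.001, 1.57]
```

```bash
cat > sb.py <<'E'
from h import *
f9=grab("wrist","w9"); f8=np.load("w8.npy",allow_pickle=True).item(); Q=[]
for f in (f8,f9):
    e=np.array(f["R"])@[469,-248,40.]+f["t"]; e=e[:2]/e[2]*[f["fx"],f["fy"]]+[f["cx"],f["cy"]]
    x0,y0=(e-60).astype(int); g=f["color"].min(2)[y0:min(y0+120,340),x0:x0+120]
    k=4; G=cv2.resize(g,None,fx=k,fy=k,interpolation=cv2.INTER_CUBIC)
    for th in (100,170,215):
        m=cv2.morphologyEx((G>th).astype(np.uint8),cv2.MORPH_OPEN,np.ones((15,15)))
        c=max(cv2.findContours(m,0,1)[0],key=cv2.contourArea); r=cv2.minAreaRect(c); b=(cv2.boxPoints(r)+.5)/k-.5+[x0,y0]
        W=plane(f,b,36); print(th,b.mean(0).round(1),W.mean(0).round(1),"sides",np.linalg.norm(W[1]-W[0]).round(1),np.linalg.norm(W[2]-W[1]).round(1),"dirs",np.degrees(np.arctan2(*(W[1]-W[0])[1::-1])).round(1))
        if th==215: Q.append(b.mean(0))
print("tri",tri([f8,f9],Q).round(1)); print(robot.observe()["ee_pos"])
E
python3 sb.py
```

```text
100 [318.5 240.8] [ 470.4 -247.9   36. ] sides 80.2 47.1 dirs 84.1
170 [318.5 241. ] [ 470.4 -248.1   36. ] sides 77.8 45.9 dirs 84.2
215 [318.5 241.3] [ 470.4 -248.4   36. ] sides 74.1 44.9 dirs 84.2
100 [318.2 199.7] [ 470.4 -248.9   36. ] sides 77.0 46.7 dirs 84.3
170 [318.2 199.8] [ 470.5 -248.9   36. ] sides 73.5 45.3 dirs 84.5
215 [318.2 199.4] [ 470.5 -248.4   36. ] sides 70.4 44.2 dirs 84.3
tri [ 470.5 -247.7   35.6]
[ 469.83269703 -268.38823081  250.79029931]
```

Emit:
jog_arm(steps=[{"jaw": 94, "pos": [20, 0.7, 50], "r": [0, 0, 0.1]}, {"jaw": 94, "pos": [20, 0.7, 100], "r": [0, 0, 0.1]}, {"jaw": 94, "pos": [20, 0.7, 150], "r": [0, 0, 0.1]}, {"jaw": 94, "pos": [20, 0.7, 200], "r": [0, 0, 0.1]}, {"jaw": 94, "pos": [20, 0.7, 230], "r": [0, 0, 0.1]}, {"jaw": 94, "pos": [20, 0.7, 238.5], "r": [0, 0, 0.1]}, {"jaw": 94, "pos": [20, 0.7, 238.5], "r": [0, 0, 0.1]}, {"jaw": 40, "pos": [20, 0.7, 238.5], "r": [0, 0, 0.1]}, {"jaw": 40, "pos": [20, 0.7, 238.5], "r": [0, 0, 0.1]}, {"jaw": 40, "pos": [20, 0.7, 238.5], "r": [0, 0, 0.1]}, {"jaw": 40, "pos": [20, 0.7, 238.5], "r": [0, 0, 0.1]}, {"jaw": 40, "pos": [20, 0.7, 238.5], "r": [0, 0, 0.1]}], squeeze=30)

```text
clock: 27.18
ee_pos: [469.8, -249.7, 12.3]
orientation: [-3.139, -0.0, 1.469]
contact_force: [-0.4, 0.3, -0.1]
finger_gap: 47.3
grip_force: 0.1
```

Emit:
jog_arm(steps=[{"jaw": 40}, {"jaw": 40}, {"jaw": 40}])

```text
clock: 27.55
ee_pos: [469.8, -249.7, 12.3]
orientation: [-3.139, -0.0, 1.469]
contact_force: [-0.3, -0.1, 1.3]
finger_gap: 45.8
grip_force: 30.0
```

Emit:
jog_arm(steps=[{"jaw": 40, "pos": [0, 0, -20]}, {"jaw": 40, "pos": [0, 0, -70]}, {"jaw": 40, "pos": [0, 0, -120]}, {"jaw": 40, "pos": [40, -5, -160]}, {"jaw": 40, "pos": [90, -11, -170]}, {"jaw": 40, "pos": [140, -18, -170], "r": [0, 0, -0.03]}, {"jaw": 40, "pos": [190, -24, -170], "r": [0, 0, -0.06]}, {"jaw": 40, "pos": [240, -30, -170], "r": [0, 0, -0.1]}, {"jaw": 40, "pos": [290, -37, -170], "r": [0, 0, -0.149]}, {"jaw": 40, "pos": [321.6, -40.5, -170], "r": [0, 0, -0.149]}, {"jaw": 40, "pos": [321.6, -40.5, -170], "r": [0, 0, -0.149]}, {"jaw": 40, "pos": [321.6, -40.5, -170], "r": [0, 0, -0.149]}])

```text
clock: 29.05
ee_pos: [462.5, 73.9, 182.3]
orientation: [-3.139, -0.001, 1.618]
contact_force: [1.4, -0.3, -1.4]
finger_gap: 45.7
grip_force: 30.0
```

```bash
python3 -c "
from h import *
print(delta([462.2,74.4,102.3],Ro.from_euler('xyz',[np.pi,0,1.618])))"
```

```text
(array([ 0.5, -0. , 80. ]), array([-0.003, -0.001, -0.   ]))
```

Emit:
jog_arm(steps=[{"jaw": 40, "pos": [0.5, 0, 40]}, {"jaw": 40, "pos": [0.5, 0, 65]}, {"jaw": 40, "pos": [0.5, 0, 73]}, {"jaw": 40, "pos": [0.5, 0, 76]}, {"jaw": 40, "pos": [0.5, 0, 77.5]}, {"jaw": 40, "pos": [0.5, 0, 78.5]}, {"jaw": 40, "pos": [0.5, 0, 79]}, {"jaw": 40, "pos": [0.5, 0, 79]}])

```text
clock: 30.05
ee_pos: [462.4, 74.9, 103.6]
orientation: [-3.14, -0.001, 1.618]
contact_force: [0.4, -1.0, -1.4]
finger_gap: 45.9
grip_force: 30.0
```

Emit:
jog_arm(steps=[{"jaw": 40, "pos": [0, 0, 0.5]}, {"jaw": 40, "pos": [0, 0, 1]}, {"jaw": 40, "pos": [0, 0, 1.5]}, {"jaw": 40, "pos": [0, 0, 1.5]}])

```text
clock: 30.55
ee_pos: [462.5, 75.0, 102.7]
orientation: [-3.14, -0.001, 1.618]
contact_force: [-4.8, 0.8, 10.1]
finger_gap: 45.9
grip_force: 30.0
```

Contact came at 102.7 mm, so the small box is seated. I'll release, rise, and view the handle from two places.

Emit:
jog_arm(steps=[{"jaw": 94, "pos": [0, 0, -1]}, {"jaw": 94, "pos": [0, 0, -1]}, {"jaw": 94, "pos": [0, 0, -1]}, {"jaw": 94, "pos": [0, 0, -50]}, {"jaw": 94, "pos": [0, 0, -110]}, {"jaw": 94, "pos": [0, 20, -170]}, {"jaw": 94, "pos": [-50, 60, -192], "r": [0, 0, 0.05]}, {"jaw": 94, "pos": [-99, 93, -192], "r": [0, 0, 0.05]}, {"jaw": 94, "pos": [-99, 93, -192], "r": [0, 0, 0.05]}, {"jaw": 94, "pos": [-99, 93, -192], "r": [0, 0, 0.05]}], lines="1,3")

```text
clock: 31.8
ee_pos: [560.1, -19.6, 293.2]
orientation: [-3.138, -0.001, 1.567]
```

```bash
python3 -c "
from h import *
np.save('wa.npy',grab('wrist','wa'),allow_pickle=True)"
```

Emit:
jog_arm(steps=[{"jaw": 94, "pos": [0, 40, 0]}, {"jaw": 94, "pos": [0, 80, 0]}, {"jaw": 94, "pos": [0, 80, 0]}, {"jaw": 94, "pos": [0, 80, 0]}], lines="1,3")

```text
clock: 32.35
ee_pos: [639.7, -19.1, 293.8]
orientation: [-3.14, -0.001, 1.569]
```

```bash
python3 -c "
from h import *
f=grab('wrist','wb');np.save('wb.npy',f,allow_pickle=True)
fa=np.load('wa.npy',allow_pickle=True).item()
e=lambda c:(255*(c/255.)**.5).astype(np.uint8)
cv2.imwrite('pics/wab.png',np.vstack([e(fa['color'])[60:340,150:640],e(f['color'])[60:340,75:565]])[:,:,::-1])"
```

```text
(no output)
```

View pics/wab.png

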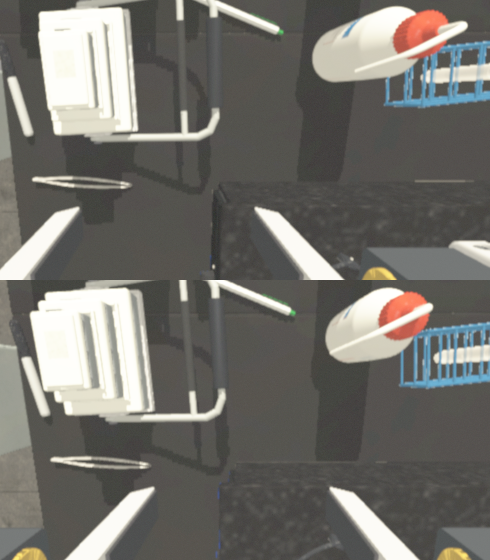

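The picture shows both wrist views. The three boxes are nested squarely on the left. The black grip is at column ~213, rows 10–105 in the upper half and ~217, rows 290–385 in the lower. The hold-down bar is at ~183 and ~188.

```bash
python3 - <<'E'
from h import *
fa,fb=[np.load(f"w{i}.npy",allow_pickle=True).item() for i in "ab"]
for f,r,c in ((fa,100,(322,385)),(fa,140,(322,385)),(fb,100,(255,310)),(fb,140,(255,310))):
    g=f["color"].astype(float).mean(2); print(r,c[0],g[r-2:r+3,c[0]:c[1]].mean(0).round().astype(int).tolist())
E
```

```text
100 322 [27, 27, 27, 27, 27, 27, 32, 33, 36, 36, 36, 35, 32, 26, 24, 21, 19, 20, 22, 24, 24, 24, 24, 23, 25, 26, 27, 27, 26, 26, 26, 27, 27, 25, 22, 23, 25, 26, 28, 29, 31, 32, 33, 35, 35, 34, 32, 31, 29, 27, 27, 26, 26, 27, 26, 27, 27, 26, 27, 26, 27, 27, 27]
140 322 [26, 21, 19, 19, 19, 20, 22, 29, 33, 35, 36, 37, 35, 33, 29, 25, 22, 21, 21, 19, 19, 19, 19, 19, 19, 19, 20, 23, 25, 27, 27, 27, 27, 27, 26, 23, 24, 25, 27, 29, 31, 32, 33, 33, 34, 33, 32, 30, 29, 28, 26, 26, 27, 26, 26, 27, 27, 27, 27, 26, 27, 26, 27]
100 255 [27, 28, 31, 35, 37, 38, 38, 37, 35, 31, 28, 27, 28, 28, 28, 29, 28, 26, 25, 23, 22, 21, 20, 21, 23, 23, 23, 23, 23, 24, 26, 27, 29, 31, 33, 37, 40, 42, 41, 38, 35, 32, 30, 28, 27, 27, 27, 28, 28, 28, 28, 28, 28, 28, 28]
140 255 [29, 29, 29, 29, 29, 30, 33, 36, 38, 38, 37, 35, 31, 27, 28, 29, 28, 28, 28, 28, 28, 26, 25, 22, 21, 21, 20, 20, 20, 20, 20, 20, 24, 26, 29, 30, 32, 34, 36, 37, 36, 35, 32, 31, 29, 28, 26, 26, 28, 28, 28, 28, 28, 28, 28]
```

```bash
python3 - <<'E'
from h import *
fa,fb=[np.load(f"w{i}.npy",allow_pickle=True).item() for i in "ab"]
G=tri([fa,fb],[(363.9,120),(291.5,120)]); B=tri([fa,fb],[(332.2,120),(262,120)]); print(G.round(1),B.round(1),np.linalg.norm((G-B)[[0,2]]))
th=.047
for P,r in ((G,158),(B,120)):
    x=(P-[462.3,75.8,20])@[np.cos(th),np.sin(th),0]; print("x,z",x.round(1),P[2]-20, "angle",np.arctan2(x,P[2]-20).round(3),np.hypot(x,P[2]-20).round(1))
# grip line direction at its height
for f,p in ((fa,[(363.3,100),(364.4,140)]),(fb,[(290.3,100),(292.7,140)])): W=plane(f,p,G[2]); print(W.round(1).tolist())
E
```

```text
[611.1  88.5  76.5] [576.7  89.8  64.4] 36.42275807346478
x,z 149.2 56.51312380630462 angle 1.209 159.6
x,z 115.0 44.380864859847534 angle 1.202 123.2
[[609.8, 108.7, 76.5], [612.3, 67.0, 76.5]]
[[610.2, 109.4, 76.5], [612.0, 67.7, 76.5]]
```

```bash
python3 -c "
from h import *
R=Ro.from_euler('xyz',[np.pi,0,1.618]); print(delta([609.8,82.7,140],R),delta([609.8,82.7,59.5],R))"
```

```text
(array([101.8, -29.8, 154.4]), array([-0.001, -0.001, -0.049])) (array([101.7, -29.7, 234.9]), array([-0.001, -0.001, -0.049]))
```

Emit:
jog_arm(steps=[{"jaw": 26, "pos": [35, -10, 40], "r": [0, 0, -0.049]}, {"jaw": 26, "pos": [70, -20, 80], "r": [0, 0, -0.049]}, {"jaw": 26, "pos": [102, -30, 120], "r": [0, 0, -0.049]}, {"jaw": 26, "pos": [102, -30, 150], "r": [0, 0, -0.049]}, {"jaw": 26, "pos": [102, -30, 154], "r": [0, 0, -0.049]}, {"jaw": 26, "pos": [102, -30, 154], "r": [0, 0, -0.049]}, {"jaw": 26, "pos": [102, -30, 154], "r": [0, 0, -0.049]}, {"jaw": 26, "pos": [102, -30, 154], "r": [0, 0, -0.049]}])

```text
clock: 33.4
ee_pos: [610.7, 82.0, 140.7]
orientation: [-3.141, -0.001, 1.616]
contact_force: [-1.2, 0.9, 0.5]
finger_gap: 26.2
grip_force: 0.0
```

Emit:
jog_arm(steps=[{"jaw": 26, "pos": [0, 0, 30]}, {"jaw": 26, "pos": [0, 0, 60]}, {"jaw": 26, "pos": [0, 0, 78]}, {"jaw": 26, "pos": [0, 0, 80.5]}, {"jaw": 26, "pos": [0, 0, 80.5]}])

```text
clock: 34.02
ee_pos: [610.6, 82.2, 60.1]
orientation: [-3.141, -0.001, 1.617]
contact_force: [0.2, -0.2, -0.2]
finger_gap: 25.9
grip_force: 0.0
```

No contact on the way down. Closing gently.

Emit:
jog_arm(steps=[{"jaw": 14}, {"jaw": 14}, {"jaw": 14}, {"jaw": 14}], squeeze=8)

```text
clock: 34.52
ee_pos: [612.9, 82.4, 61.5]
orientation: [3.136, -0.001, 1.617]
contact_force: [12.7, 0.3, -0.4]
finger_gap: 17.7
grip_force: 8.0
```

Emit:
jog_arm(steps=[{"jaw": 14, "pos": [0, -6.8, -15.1]}, {"jaw": 14, "pos": [0, -14.6, -28.8]}, {"jaw": 14, "pos": [0, -23.8, -41.6]}, {"jaw": 14, "pos": [0, -34.2, -53.5]}, {"jaw": 14, "pos": [0, -45.8, -64.3]}, {"jaw": 14, "pos": [0, -58.4, -73.8]}, {"jaw": 14, "pos": [0, -58.4, -73.8]}])

```text
clock: 35.4
ee_pos: [555.0, 79.7, 137.6]
orientation: [3.132, -0.001, 1.617]
contact_force: [9.5, 0.8, 8.0]
finger_gap: 18.7
grip_force: 4.7
```

Emit:
jog_arm(steps=[{"jaw": 14, "pos": [0, -13.4, -8.3]}, {"jaw": 14, "pos": [0, -27.6, -15.2]}, {"jaw": 14, "pos": [0, -42.5, -20.6]}, {"jaw": 14, "pos": [0, -57.8, -24.5]}, {"jaw": 14, "pos": [0, -73.4, -26.8]}, {"jaw": 14, "pos": [0, -82, -27.4]}, {"jaw": 14, "pos": [0, -82, -27.4]}])

```text
clock: 36.28
ee_pos: [469.9, 75.7, 161.6]
orientation: [-3.14, -0.001, 1.617]
contact_force: [-1.2, -0.2, 10.2]
finger_gap: 17.8
grip_force: 8.0
```

Emit:
jog_arm(steps=[{"jaw": 14, "pos": [0, -3, -0.2]}, {"jaw": 14, "pos": [0, -6, -0.2]}, {"jaw": 14, "pos": [0, -6, -0.2]}])

```text
clock: 36.65
ee_pos: [464.3, 75.4, 161.4]
orientation: [-3.14, -0.001, 1.617]
contact_force: [0.5, -0.6, 7.1]
finger_gap: 17.7
grip_force: 8.0
```

Emit:
jog_arm(steps=[{"jaw": 14, "pos": [0, -1, 0.3]}, {"jaw": 14, "pos": [0, -2, 0.3]}, {"jaw": 14, "pos": [0, -2, 0.3]}])

```text
clock: 37.02
ee_pos: [463.4, 75.4, 161.4]
orientation: [3.14, -0.001, 1.617]
contact_force: [7.3, -0.6, 4.9]
finger_gap: 17.6
grip_force: 8.0
```

Emit:
jog_arm(steps=[{"jaw": 14, "pos": [0, -1, 0]}, {"jaw": 14, "pos": [0, -2, 0]}, {"jaw": 14, "pos": [0, -2, 0]}])

```text
clock: 37.4
ee_pos: [462.3, 75.3, 161.5]
orientation: [3.138, -0.001, 1.617]
contact_force: [15.7, 1.8, -0.6]
finger_gap: 19.9
grip_force: 8.0
```

Emit:
jog_arm(steps=[{"jaw": 14}, {"jaw": 14}, {"jaw": 14}], squeeze=20)

```text
clock: 37.78
ee_pos: [463.3, 75.4, 161.6]
orientation: [3.135, -0.001, 1.617]
contact_force: [24.9, 1.8, -5.0]
finger_gap: 17.4
grip_force: 20.0
```

Emit:
jog_arm(steps=[{"jaw": 26, "pos": [0, 1, 0]}, {"jaw": 26, "pos": [0, 1, 0]}, {"jaw": 26, "pos": [0, 1, 0]}, {"jaw": 26, "pos": [0, 1, -20]}, {"jaw": 26, "pos": [0, 1, -60]}, {"jaw": 26, "pos": [-60, 1, -110]}, {"jaw": 26, "pos": [-120, 1, -110]}, {"jaw": 26, "pos": [-150, 1, -110]}, {"jaw": 26, "pos": [-150, 1, -110]}, {"jaw": 26, "pos": [-150, 1, -110]}])

```text
clock: 39.02
ee_pos: [468.1, -74.2, 270.3]
orientation: [-3.139, -0.001, 1.617]
contact_force: [-0.0, 0.6, -0.2]
finger_gap: 26.2
grip_force: 0.0
```

```bash
python3 - <<'E'
from h import *
f=grab("wrist","wf"); ft=grab("top","topf"); fs=grab("scene","sf")
print(robot.observe()["contact_force"])
# grip search: where rod/bar/dark grip appear against white lids in wrist view, row profile
x=np.array(f["R"]); pr=lambda P:(lambda c:(c[:2]/c[2]*[f["fx"],f["fy"]]+[f["cx"],f["cy"]]).round(1))(x@np.array(P,float)+f["t"])
for n,P in (("grip upright",(462.3,75.8,178)),("bar",(462.3,75.8,140)),("small top c",(462.3,75.8,130))): print(n,pr(P))
u,v=pr((462.3,75.8,178)).astype(int); g=f["color"].astype(int).mean(2)
for r in (v-15,v,v+15): print(r,u-40,g[r,u-40:u+40].round().astype(int).tolist())
E
```

```text
[-0.17447565 -0.35736683  0.09118862]
grip upright [319.6  40.2]
bar [319.3  55.4]
small top c [319.2  58.7]
25 279 [253, 253, 253, 252, 244, 245, 250, 253, 253, 253, 252, 249, 250, 246, 249, 252, 251, 243, 248, 252, 253, 253, 253, 253, 253, 253, 253, 253, 244, 146, 36, 27, 27, 28, 31, 32, 34, 36, 40, 41, 43, 44, 42, 41, 38, 37, 33, 34, 31, 32, 30, 30, 38, 131, 237, 252, 254, 254, 254, 254, 253, 250, 247, 252, 253, 250, 245, 249, 253, 253, 253, 253, 251, 248, 248, 250, 253, 253, 253, 253]
40 279 [253, 253, 253, 253, 251, 245, 248, 252, 253, 253, 252, 250, 248, 242, 247, 251, 252, 245, 247, 252, 253, 253, 253, 253, 253, 253, 253, 253, 246, 153, 38, 27, 28, 29, 30, 32, 33, 36, 39, 41, 42, 43, 42, 41, 39, 36, 34, 32, 32, 31, 29, 30, 37, 130, 236, 252, 253, 253, 253, 253, 253, 250, 248, 252, 252, 248, 243, 248, 253, 253, 253, 252, 250, 248, 251, 250, 252, 253, 253, 253]
55 279 [253, 253, 253, 253, 251, 241, 244, 251, 253, 253, 251, 237, 238, 228, 244, 251, 251, 243, 244, 250, 253, 253, 253, 253, 253, 253, 253, 253, 248, 168, 50, 27, 27, 28, 28, 31, 34, 36, 39, 40, 42, 43, 42, 40, 38, 36, 35, 32, 31, 30, 28, 29, 45, 171, 250, 253, 253, 253, 253, 253, 252, 250, 250, 252, 252, 248, 243, 248, 252, 253, 253, 252, 248, 246, 252, 253, 253, 253, 253, 253]
```

```bash
python3 -c "
from rig import robot, grab_frame; print(robot.sign_off())"
```

```text
the job is handed in; nothing more can be done
None
```

The job is handed in at about 39 s. The medium box lies on the large one and the small box on the medium, both seated by contact height, and the handle is upright against its stop. I made no final check that the loose items stayed put, but the gripper met no unexpected contact.

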